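# Show the welder which gusset goes on which bracket

### The arm

A 7-joint arm with a two-finger parallel gripper is mounted at the origin on the work surface. World frame = base frame: x ahead of the robot, y to its left, z up, the work surface at z = 0. Lengths are in m, angles in rad, forces in N, time in s.
With the tool pointing down it reaches from about 0.425 to 0.925 m from the base axis. Payload 6.8 kg.
Tool frame: the origin (TCP) lies at the very end of the fingers, on their centre line; the grasp point (between the pads) lies 19 mm behind it (r.grip_point_offset is the distance from the TCP to the grasp point, in m); z points along the fingers, y is the line along which they close (so a half turn about z gives the same grasp; the last joint's range is limited). The gripper opens to 85 mm and grips with 20 to 120 N. Pads are 22 mm wide; open, the fingers measure 114 mm over their backs; the gripper's body (76 mm by 85 mm) begins 54 mm behind the grasp point. The pads swing forward as they close: fully open they stand 13 mm farther back than shut.
Start: joints at [-1.434, 0.477, 0.022, 1.555, -0.011, 1.109, -0.083], TCP at [0.164, 0.655, 0.231] pointing down, gripper open.
Joint ranges: [-2.96, 2.96], [-0.34, 2.1], [-1.41, 1.46], [0.24, 2.44], [-1.37, 4.51], [0.17, 1.92], [-2.96, 2.96]. Speed limits (rad/s): [2.39, 2.39, 3.14, 3.14, 3.14, 3.14, 3.14].

### API

Orientations are given as a rotation vector (axis times angle).
In Python, from bench import status, eyes, r gives the robot as it stands.
- The arm moves only by the shell command python3 -m crank 'ROWS' [OPENING] [FORCE]. ROWS is JSON, a list of rows, each a list of 6 numbers: the shift along the tool's x, y, z normalised to -1 to 1, where 1 is 0.02 m, then the turn, a rotation vector about the tool's x, y, z normalised to -1 to 1, where 1 is 45 degrees. A call has 1 to 12 rows; each row shifts and turns the commanded pose from where the row before left it, along the tool's axes as they then stand; what a row does not reach is not made up. A row lasts 1/10 s, in which the tool goes at most 50 mm and 8.59 degrees, less where a joint would pass 70% of its speed; a pose out of reach is approached as far as the arm can. A call with a number of a shift or a turn outside -1 to 1 is refused whole. A call with a gripper value outside its range is refused whole. OPENING is the opening, from 0 (shut) to 1 (fully open), set as the call begins (- or left out, the last holds). The fingers move at their own pace and stop on an object; FORCE is the grip in N (left out, the last holds). Time passes only in rows, so rows that do not move let the fingers close. It gives the time, the measured TCP pose, the force, the opening and the grip force at its end, in the units of the state.
- status.get_obs(): the state, without advancing time (a new reading comes with each control period).
- eyes.grab_frame(name): name is "scene" or "top" or "wrist"; returns a dict with "image" (384x512x3 uint8, red, green, blue), "depth" (384x512 float32, m along the optical axis (not along the pixel's ray), 0 where there is no reading), "fovy" (degrees; the focal length in pixels is half the picture's height over the tangent of half this angle, whatever the lens; pixels are square), "cx", "cy" (the principal point, pixels), "k1" (the pictures are not rectified: a ray, as slopes to the right and down, at radius r is drawn at 1 + k1 r^2 times it, then the intrinsics apply), "world_to_cam" (4x4, takes a point from world to camera coordinates). Camera axes: x right, y up, looking along -z (the intrinsics and any distortion apply to the point x, -y, -z); pixel columns grow to the right and rows downward; lengths in m; the calibration is good to about 2 mm. A picture is of the moment at which its call begins.
- r.hand_in(): hands the job in; it is judged then, once.
The state is a dict: "clock": time; "joints": joint angles; "qvel": joint speeds; "tau": joint torques, N m; "tcp_pos": TCP position; "orientation": TCP orientation; "contact_force": force on the tool from outside, world axes, zero at the start; "moment": the same for the moment, N m; "grip_width": finger opening in m; "gripper_force": force on a finger pad.
Only numpy, scipy, OpenCV 4.12 (cv2) and the standard library are available. Lean on these libraries where they do the work, as an engineer would, in place of code of your own. Each camera call takes 0.05 s, during which the arm holds its last target. There are 200 camera calls.

### The job

Show the welder what is left to do: with a fingertip just above it, point from above at the loose triangular gusset plate and stay there for two seconds, then point the same way at the empty inside corner of the one bracket that still has no gusset, stay there for two seconds, and finish still pointing at it. The brackets are hot from welding, so touch and move nothing at all. Do not point at the finished brackets, the square base plate or the red magnetic welding square on the way.

Things in the scene. Friction and masses are not known exactly. Their poses are not given: they have to be found in the camera images.
- gusset: the loose gusset: flat bright-steel triangular plate 6 mm thick lying on the table, a right-angled triangle with legs of 70 mm and clipped corners. Origin: on its underside (table level), at the middle of the triangle, 26 mm in from each leg; its legs lead from the square corner along its own +x and +y.
- bracket_bare: the bracket without a gusset: bright-steel angle, flat leg 90 mm long (its x) x 80 mm wide (its y) x 8 mm thick on the table, upright leg 8 mm thick along the whole -x edge, its top 90 mm above the table. Origin: centre of the underside of the flat leg; +x points away from the upright leg, on the open side.
- bare_corner (a point): the middle of the empty inside corner of bracket_bare, where the gusset should sit: a point in the air 28 mm out from the upright leg's inner face, at mid-width, 28 mm above the flat leg (36 mm above the table, 54 mm below the top of the upright leg). Axes as on the bracket, z up. A fingertip anywhere from here to a little above the top of the upright leg points at the corner.
- bracket_done_a: a finished angle bracket: the same bright steel angle, but with a triangular gusset plate (70 x 70 x 6 mm) welded upright in the middle of its inside corner. Not to be pointed at, still hot. Origin: centre of the underside of the flat leg; axes as on bracket_bare.
- bracket_done_b: a finished angle bracket: the same bright steel angle, but with a triangular gusset plate (70 x 70 x 6 mm) welded upright in the middle of its inside corner. Not to be pointed at, still hot. Origin: centre of the underside of the flat leg; axes as on bracket_bare.
- done_corner_a (a point): the middle of the inside corner of bracket_done_a (same place as bare_corner on its bracket), inside its gusset
- done_corner_b (a point): the middle of the inside corner of bracket_done_b (same place as bare_corner on its bracket), inside its gusset
- base_plate: loose square steel plate 70 x 70 x 6 mm with four small dark holes, lying flat. Not to be pointed at. Origin: centre of its underside.
- magnet_square: red and black magnetic welding square lying flat, about 80 x 80 x 17 mm, triangular with clipped corners. Not to be pointed at. Origin: underside, near the middle.
- chipping_hammer: chipping hammer lying on the right, 290 mm long along its x, about 150 mm across the head, 26 mm high. Bystander. Origin: underside, middle of its length.
- f_clamp: F-clamp with red jaws and wooden grip, 375 x 100 x 30 mm, lying on the left near the robot. Bystander. Origin: underside of its rail, middle of the rail.
- spray_can: upright spray can with a red cap, diameter 66 mm, 200 mm high, on the left. Bystander. Origin: centre of its foot.
Not all that is in view belongs to the job. Leave any brown or green look-alike of the gusset alone. What is shaped like the bracket_bare but brown or pink is not meant.

How it is judged:
By the outcome, as a careful person would: the job done as asked, in the order asked, and still so for the second after the job is handed in, with the robot touching nothing.
It also fails if it takes over 42 s, if anything falls off the work surface, if the arm or the gripper's body presses on something with over 40 N, if the wrist force passes 120 N, or if a joint passes its speed limit or range.

## Working session

There is one attempt and no reset: what is moved stays moved. The work goes in short steps, Python scripts to look and compute and a shell command to move; the robot and the scene stay as the last step left them, time stands still between calls to the robot, and variables do not carry over. Pictures are saved under pics/ and viewed, at most 10 in all, crops included, and the job is handed in when it is done.

```bash
ls; mkdir -p pics; cat > h.py <<'E'
import numpy as np, cv2
from bench import status, eyes, r
def K(f):
    h,w=f["image"].shape[:2]; fl=h/2/np.tan(np.radians(f["fovy"])/2)
    return np.array([[fl,0,f["cx"]],[0,fl,f["cy"]],[0,0,1]]), np.array([f["k1"],0,0,0,0.])
def ray(f,uv):
    k,d=K(f); s=cv2.undistortPoints(np.array(uv,float).reshape(-1,1,2),k,d).reshape(-1,2)
    R=f["world_to_cam"][:3,:3]; t=f["world_to_cam"][:3,3]
    dc=np.c_[s[:,0],-s[:,1],-np.ones(len(s))]
    return -R.T@t, dc@R
def plane(f,uv,z):
    c,d=ray(f,uv); return c+d*((z-c[2])/d[:,2])[:,None]
def depthpt(f,uv):
    c,d=ray(f,uv); z=np.array([f["depth"][int(round(v)),int(round(u))] for u,v in uv]); return c+d*z[:,None]
def save(name,img,s=1):
    cv2.imwrite("pics/"+name,cv2.resize(img[:,:,::-1],None,fx=s,fy=s,interpolation=cv2.INTER_CUBIC))
E
python3 - <<'E'
from h import *
import pickle
for n in ["scene","top"]:
    f=eyes.grab_frame(n); pickle.dump(f,open(n+".pkl","wb")); save(n+".png",f["image"],1.5)
    print(n,f["fovy"],f["k1"],np.round(f["world_to_cam"],3).tolist())
o=status.get_obs(); print(o["clock"],o["tcp_pos"],o["orientation"],o["contact_force"])
E
```

```text
pics
scene 51.34163780220304 -0.11591975922651887 [[0.16, 0.987, 0.009, -0.169], [-0.85, 0.133, 0.51, 0.356], [0.502, -0.09, 0.86, -1.888], [0.0, 0.0, 0.0, 1.0]]
top 42.55139790896095 0.00015725979644805945 [[-0.012, -1.0, 0.012, 0.102], [0.991, -0.01, 0.133, -0.478], [-0.133, 0.013, 0.991, -1.855], [0.0, 0.0, 0.0, 1.0]]
0.1 [0.16343583 0.65437209 0.23042118] [-3.83409215e-01 -3.11799481e+00  2.59280473e-03] [ 0.27160784 -0.44285582  0.05431392]
```

View pics/top.png

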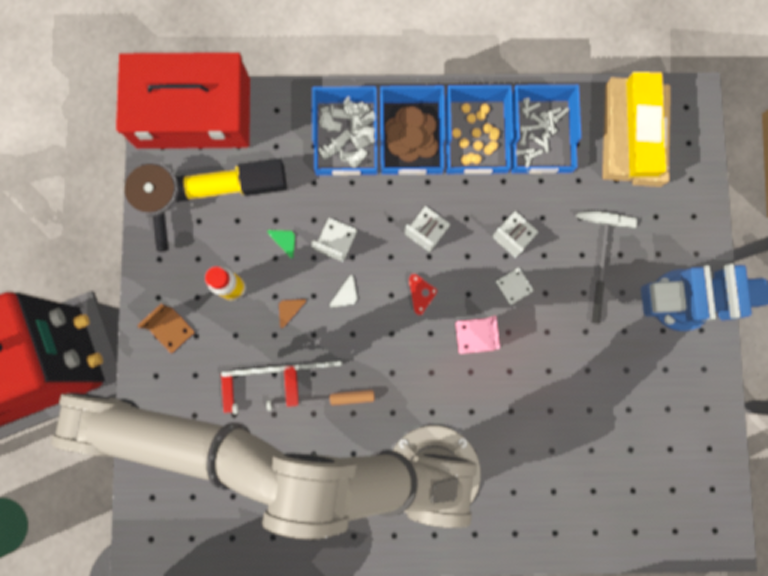

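View pics/scene.png

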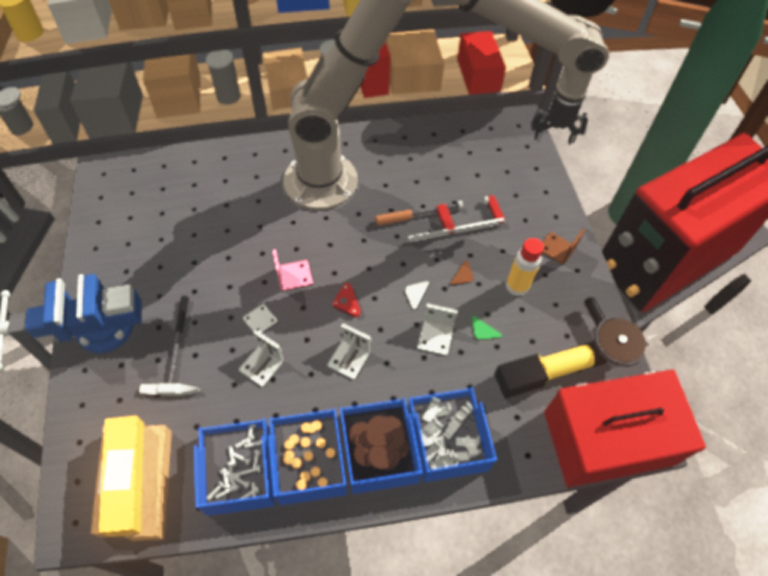

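The top picture (1.5x pixels) shows these look-alikes:
- **Gusset:** bright steel (345,291), brown (291,310), green (283,240), red magnet (421,294), square plate (514,287). I choose (345,291).
- **Bracket:** no rib (335,240), ribbed (427,229) and (515,234), pink (478,335), brown (167,328). I choose (335,240).

Next I'll check both in one close crop and measure them.

```bash
python3 - <<'E'
from h import *
import pickle
T=pickle.load(open("top.pkl","rb")); S=pickle.load(open("scene.pkl","rb"))
a=cv2.resize(T["image"][130:220,170:290],None,fx=5,fy=5,interpolation=cv2.INTER_CUBIC)[:,:,::-1]
b=cv2.resize(S["image"][180:245,255:345],None,fx=5,fy=5,interpolation=cv2.INTER_CUBIC)[:,:,::-1]
h=450; b=cv2.copyMakeBorder(b,0,h-b.shape[0],0,0,cv2.BORDER_CONSTANT)
c=np.hstack([a,b]); cv2.imwrite("pics/crop.png",cv2.resize(c,None,fx=.76,fy=.76))
for n,f,boxes in [("top",T,dict(gus=(215,180,245,210),bare=(203,140,243,178),a=(265,132,303,172),b=(325,138,362,175),plate=(328,175,358,206))),("scene",S,dict(gus=(266,184,288,207),bare=(275,198,307,240)))]:
    hsv=cv2.cvtColor(f["image"],cv2.COLOR_RGB2HSV)
    for k,(x0,y0,x1,y1) in boxes.items():
        m=np.zeros(hsv.shape[:2],np.uint8); m[y0:y1,x0:x1]=((hsv[y0:y1,x0:x1,2]>135)&(hsv[y0:y1,x0:x1,1]<60))*255
        cs=cv2.findContours(m,cv2.RETR_EXTERNAL,cv2.CHAIN_APPROX_NONE)[0]; q=max(cs,key=cv2.contourArea)
        if k=="gus":
            A,t=cv2.minEnclosingTriangle(q); M=cv2.moments(q); p=t.reshape(-1,2)
            p=np.vstack([p,[[M["m10"]/M["m00"],M["m01"]/M["m00"]]]]); P=plane(f,p,.006)
            print(n,k,p.round(1).tolist(),P.round(3).tolist(),[round(np.linalg.norm(P[i]-P[(i+1)%3]),3) for i in range(3)])
        else:
            e=cv2.approxPolyDP(q,2,True).reshape(-1,2); print(n,k,[(tuple(u),tuple(v.round(3))) for u,v in zip(e.tolist(),depthpt(f,e))])
E
```

```text
top gus [[270.0, 180.0], [215.0, 180.0], [215.0, 235.0], [229.7, 194.7]] [[0.513, 0.062, 0.006], [0.515, 0.276, 0.006], [0.303, 0.276, 0.006], [0.457, 0.219, 0.006]] [np.float64(0.214), np.float64(0.213), np.float64(0.3)]
top bare [((203, 147), (np.float64(0.647), np.float64(0.323), np.float64(0.003))), ((203, 152), (np.float64(0.625), np.float64(0.322), np.float64(0.011))), ((213, 155), (np.float64(0.616), np.float64(0.284), np.float64(-0.004))), ((207, 163), (np.float64(0.584), np.float64(0.308), np.float64(-0.0))), ((221, 172), (np.float64(0.546), np.float64(0.252), np.float64(0.006))), ((212, 177), (np.float64(0.529), np.float64(0.288), np.float64(-0.003))), ((242, 177), (np.float64(0.527), np.float64(0.171), np.float64(-0.003))), ((242, 171), (np.float64(0.551), np.float64(0.171), np.float64(-0.005))), ((236, 175), (np.float64(0.535), np.float64(0.194), np.float64(0.003))), ((229, 174), (np.float64(0.539), np.float64(0.222), np.float64(0.002))), ((237, 155), (np.float64(0.612), np.float64(0.19), np.float64(0.01))), ((236, 151), (np.float64(0.627), np.float64(0.193), np.float64(0
[... 3099 characters left out ...]
t64(-0.264), np.float64(0.0))), ((346, 177), (np.float64(0.523), np.float64(-0.235), np.float64(-0.0))), ((357, 176), (np.float64(0.526), np.float64(-0.279), np.float64(0.0)))]
scene gus [[288.1, 184.7], [267.7, 189.8], [275.7, 209.7], [277.2, 194.5]] [[0.413, 0.276, 0.006], [0.425, 0.186, 0.006], [0.524, 0.2, 0.006], [0.453, 0.221, 0.006]] [np.float64(0.092), np.float64(0.1), np.float64(0.134)]
scene bare [((283, 214), (np.float64(0.549), np.float64(0.226), np.float64(0.007))), ((278, 231), (np.float64(0.618), np.float64(0.191), np.float64(0.002))), ((298, 236), (np.float64(0.655), np.float64(0.264), np.float64(0.008))), ((300, 219), (np.float64(0.58), np.float64(0.29), np.float64(0.003)))]
```

View pics/crop.png

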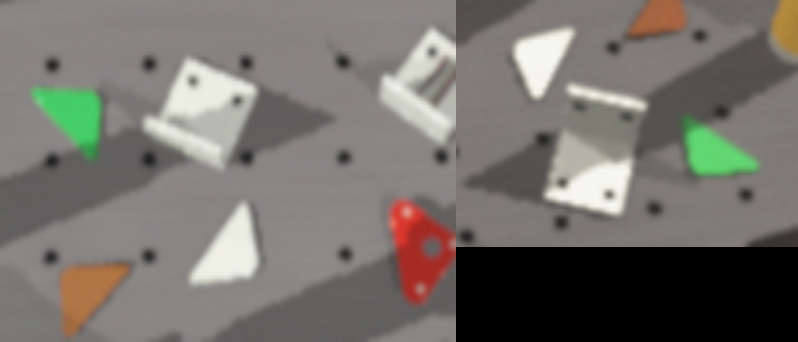

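The crop shows a plain bright triangle with a clean outline. The bracket has no rib, its upright leg is on the robot side, and its far corners are near top pixels (219,145) and (238,154). I'll place both things by casting rays at the known heights.

Both views agree. The gusset centre is about (0.452, 0.219), with legs of 78–84 mm on the blurred outline. The bare corner, taken from the far edge (81 mm wide, as it should be), is about (0.585, 0.247). The spray can is 17 cm off the path. I'll start moving, with the fingers shutting on the way.

```bash
python3 -m crank '[[-0.8,-0.74,0,0,0,0],[-0.8,-0.74,0,0,0,0],[-0.8,-0.74,0,0,0,0],[-0.8,-0.74,0,0,0,0],[-0.8,-0.74,0,0,0,0],[-0.8,-0.74,0,0,0,0],[-0.8,-0.74,0,0,0,0],[-0.8,-0.74,0,0,0,0],[-0.8,-0.74,0,0,0,0],[-0.8,-0.74,0,0,0,0],[-0.8,-0.74,0,0,0,0],[-0.8,-0.74,0,0,0,0]]' 0 20
python3 -m crank '[[-0.8,-0.74,0.2,0,0,0],[-0.8,-0.74,0.2,0,0,0],[-0.8,-0.74,0.2,0,0,0],[-0.8,-0.74,0.2,0,0,0],[-0.8,-0.74,0.2,0,0,0],[-0.8,-0.74,0.2,0,0,0],[-0.8,-0.74,0.2,0,0,0],[-0.8,-0.74,0.2,0,0,0],[-0.8,-0.74,0.2,0,0,0],[-0.6,-0.5,0.2,0,0,0],[0,0,0,0,0,0],[0,0,0,0,0,0]]'
cat > go.py <<'E'
from h import *
import sys
from scipy.spatial.transform import Rotation as Ro
o=status.get_obs(); t=np.array(list(map(float,sys.argv[1:4])))
R=Ro.from_rotvec(o["orientation"]); print(o["clock"],o["tcp_pos"].round(4) if hasattr(o["tcp_pos"],'round') else o["tcp_pos"],"z",R.as_matrix()[:,2].round(3),"units",(R.inv().apply(t-np.array(o["tcp_pos"]))/.02).round(2),o["grip_width"])
E
python3 go.py .452 .219 .025
python3 - <<'E'
from h import *
f=eyes.grab_frame("wrist"); save("w1.png",f["image"],1.2)
import pickle; pickle.dump(f,open("w1.pkl","wb"))
E
```

```text
clock: 1.3
tcp_pos: [0.3073, 0.4348, 0.2312]
orientation: [-0.384, -3.118, 0.0]
contact_force: [0.7, 0.0, 0.1]
grip_width: -0.0001
gripper_force: 0.0
clock: 2.5
tcp_pos: [0.4231, 0.2594, 0.1913]
orientation: [-0.384, -3.118, -0.0]
contact_force: [0.0, 0.8, -0.3]
grip_width: -0.0
gripper_force: 0.0
2.5 [0.4231 0.2594 0.1913] z [-0.  0. -1.] units [-1.89 -1.61  8.31] -3.0211214261622807e-05
```

View pics/w1.png

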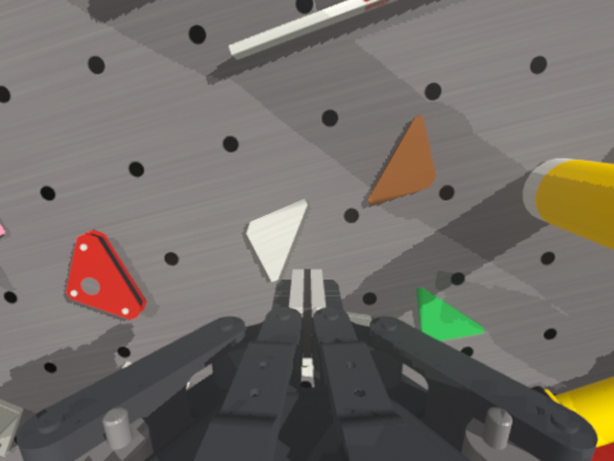

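The wrist picture shows the bright gusset at about (275,238), with the brown one at (405,165), the magnet at (103,275) and the green one at (445,318). The shut fingers are close by at (307,285). I'll measure the gusset once more from here.

```bash
python3 - <<'E'
from h import *
import pickle
f=pickle.load(open("w1.pkl","rb")); s=f["image"]; m=np.zeros(s.shape[:2],np.uint8)
m[160:236,198:262]=(s[160:236,198:262].min(2)>165)*255
q=max(cv2.findContours(m,cv2.RETR_EXTERNAL,cv2.CHAIN_APPROX_NONE)[0],key=cv2.contourArea)
t=cv2.minEnclosingTriangle(q)[1].reshape(-1,2); M=cv2.moments(q); c=[M["m10"]/M["m00"],M["m01"]/M["m00"]]
P=plane(f,np.vstack([t,[c]]),.006); print(P.round(3).tolist(),[np.linalg.norm(P[i]-P[(i+1)%3]).round(3) for i in range(3)],(t*1.2).round().tolist())
E
```

```text
[[0.418, 0.264, 0.006], [0.43, 0.187, 0.006], [0.507, 0.201, 0.006], [0.451, 0.218, 0.006]] [np.float64(0.078), np.float64(0.078), np.float64(0.109)] [[310.0, 196.0], [241.0, 225.0], [274.0, 287.0]]
```

```bash
python3 -m crank '[[-0.5,-0.4,0.4,0,0,0],[-0.5,-0.45,0.7,0,0,0],[-0.45,-0.45,1,0,0,0],[-0.4,-0.37,1,0,0,0],[0,0,1,0,0,0],[0,0,1,0,0,0],[0,0,1,0,0,0],[0,0,0.9,0,0,0],[0,0,0.7,0,0,0],[0,0,0.5,0,0,0],[0,0,0.1,0,0,0],[0,0,0,0,0,0]]'
python3 go.py .451 .218 .023
python3 - <<'E'
from h import *
f=eyes.grab_frame("wrist"); save("w2.png",f["image"],1)
E
```

```text
clock: 3.75
tcp_pos: [0.4511, 0.2185, 0.0254]
orientation: [-0.382, -3.118, -0.0]
contact_force: [0.1, -0.6, 0.2]
grip_width: 0.0002
gripper_force: 0.0
3.75 [0.4511 0.2185 0.0254] z [-0.  0. -1.] units [-0.   -0.02  0.12] 0.0001544959089348406
```

View pics/w2.png

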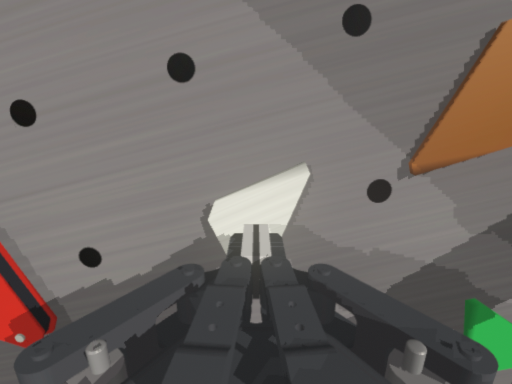

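The fingertip at (256,228) stands over the middle of the gusset, about 19 mm above its face. I'll lower a few mm more, stay there, then lift straight up and cross to above the bracket.

```bash
python3 -m crank '[[0,0,0.25,0,0,0],[0,0,0,0,0,0],[0,0,0,0,0,0],[0,0,0,0,0,0],[0,0,0,0,0,0],[0,0,0,0,0,0],[0,0,0,0,0,0],[0,0,0,0,0,0],[0,0,0,0,0,0],[0,0,0,0,0,0],[0,0,0,0,0,0],[0,0,0,0,0,0]]'
python3 -m crank '[[0,0,0,0,0,0],[0,0,0,0,0,0],[0,0,0,0,0,0],[0,0,0,0,0,0],[0,0,0,0,0,0],[0,0,0,0,0,0],[0,0,0,0,0,0],[0,0,0,0,0,0],[0,0,0,0,0,0],[0,0,0,0,0,0],[0,0,0,0,0,0],[0,0,0,0,0,0]]'
python3 -m crank '[[0,0,0,0,0,0],[0,0,0,0,0,0],[0,0,0,0,0,0],[0,0,-0.5,0,0,0],[0,0,-1,0,0,0],[0,0,-1,0,0,0],[0,0,-1,0,0,0],[0,0,-1,0,0,0],[0,0,-1,0,0,0],[0,0,-1,0,0,0],[0,0,-0.9,0,0,0],[0,0,0,0,0,0]]'
python3 -m crank '[[-0.5,0.25,-0.4,0,0,0],[-0.8,0.4,0,0,0,0],[-0.9,0.45,0,0,0,0],[-0.9,0.45,0,0,0,0],[-0.7,0.3,0,0,0,0],[-0.2,0.1,0,0,0,0],[0,0,0,0,0,0],[0,0,0,0,0,0]]'
python3 - <<'E'
from h import *
import pickle
f=eyes.grab_frame("wrist"); save("w3.png",f["image"],1.2); pickle.dump(f,open("w3.pkl","wb"))
E
```

```text
clock: 5.0
tcp_pos: [0.4513, 0.218, 0.0203]
orientation: [0.384, 3.118, 0.0]
contact_force: [0.4, -0.5, -0.2]
grip_width: -0.0003
gripper_force: 0.0
clock: 6.2
tcp_pos: [0.4512, 0.2179, 0.0203]
orientation: [-0.384, -3.118, -0.0]
contact_force: [-0.1, -0.6, 0.5]
grip_width: -0.0002
gripper_force: 0.0
clock: 7.4
tcp_pos: [0.4527, 0.2187, 0.1712]
orientation: [0.384, 3.114, 0.006]
contact_force: [0.1, 0.6, 0.7]
grip_width: 0.0
gripper_force: 0.0
clock: 8.2
tcp_pos: [0.5373, 0.2361, 0.1759]
orientation: [-0.383, -3.117, 0.001]
contact_force: [0.1, -1.2, -0.1]
grip_width: -0.0
gripper_force: 0.0
```

View pics/w3.png

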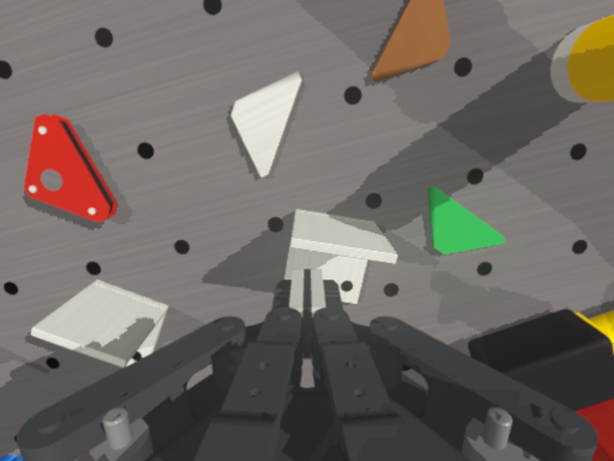

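The wrist picture shows the outer face of the bare bracket's upright. Its top strip's far edge (the inner edge) runs from about (290,247) to (397,263), and the fingertip at (307,275) is over the open side. I'll fix the corner from that edge at z = 0.09.

```bash
python3 - <<'E'
from h import *
import pickle
f=pickle.load(open("w3.pkl","rb"))
P=plane(f,np.array([(290,247.5),(397,263)])/1.2,.09); e=P[1]-P[0]; w=np.linalg.norm(e); e/=w
if e[1]<0:e=-e
n=np.array([e[1],-e[0],0]); print(P.round(3).tolist(),"w",w.round(3),"dir",np.degrees(np.arctan2(n[1],n[0])).round(1),"corner",(P.mean(0)+.028*n).round(4))
E
python3 go.py .585 .247 .075
```

```text
[[0.546, 0.221, 0.09], [0.577, 0.295, 0.09]] w 0.081 dir -22.8 corner [0.5873 0.247  0.09  ]
8.25 [0.5373 0.2362 0.176 ] z [-0.001 -0.    -1.   ] units [-2.19  1.1   5.05] 0.00023334251307005822
```

The edge is 81 mm wide and gives the corner at (0.587, 0.247), which agrees with the first measurement. I'll move over it and then go straight down to about 75 mm.

```bash
python3 -m crank '[[-0.6,0.3,0,0,0,0],[-0.7,0.35,0,0,0,0],[-0.7,0.35,0,0,0,0],[-0.28,0.12,0,0,0,0],[0,0,0,0,0,0],[0,0,0.5,0,0,0],[0,0,0.9,0,0,0],[0,0,0.9,0,0,0],[0,0,0.6,0,0,0],[0,0,0,0,0,0],[0,0,0,0,0,0]]'
python3 go.py .587 .247 .072
python3 - <<'E'
from h import *
f=eyes.grab_frame("scene"); save("s2.png",f["image"][140:270,200:400],4)
E
```

```text
clock: 9.35
tcp_pos: [0.5878, 0.247, 0.1183]
orientation: [-0.383, -3.118, 0.0]
contact_force: [-0.3, -0.6, 0.3]
grip_width: 0.0003
gripper_force: 0.0
9.35 [0.5878 0.247  0.1183] z [-0. -0. -1.] units [ 0.04 -0.01  2.32] 0.0003157410677513266
```

View pics/s2.png

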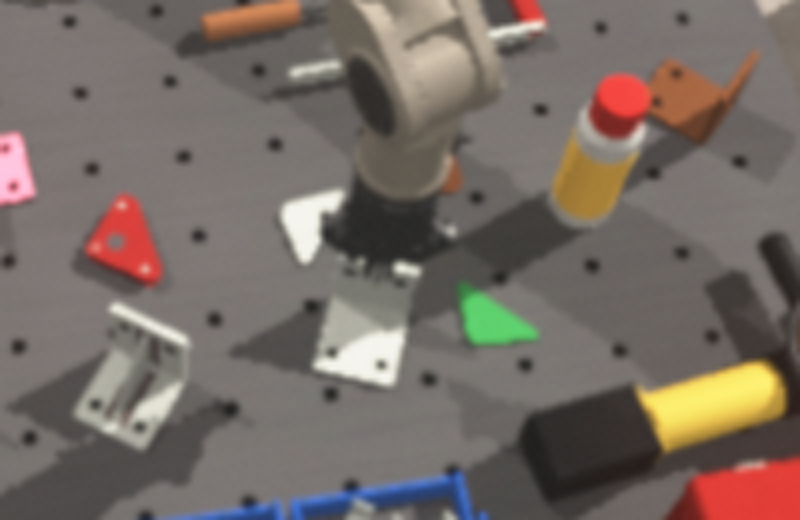

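The gripper hangs over the bare bracket's corner at about (380,270), clear of everything. I'll go down the last 44 mm, so the tip sits just below the top of the upright, and stay.

```bash
python3 -m crank '[[0,0,0.5,0,0,0],[0,0,0.7,0,0,0],[0,0,0.6,0,0,0],[0,0,0.3,0,0,0],[0,0,0,0,0,0],[0,0,0,0,0,0],[0,0,0,0,0,0],[0,0,0,0,0,0],[0,0,0,0,0,0],[0,0,0,0,0,0],[0,0,0,0,0,0],[0,0,0,0,0,0]]'
python3 -m crank '[[0,0,0,0,0,0],[0,0,0,0,0,0],[0,0,0,0,0,0],[0,0,0,0,0,0],[0,0,0,0,0,0],[0,0,0,0,0,0],[0,0,0,0,0,0],[0,0,0,0,0,0],[0,0,0,0,0,0],[0,0,0,0,0,0],[0,0,0,0,0,0],[0,0,0,0,0,0]]'
python3 -m crank '[[0,0,0,0,0,0],[0,0,0,0,0,0],[0,0,0,0,0,0],[0,0,0,0,0,0],[0,0,0,0,0,0],[0,0,0,0,0,0],[0,0,0,0,0,0],[0,0,0,0,0,0],[0,0,0,0,0,0],[0,0,0,0,0,0]]'
python3 - <<'E'
from h import *
f=eyes.grab_frame("scene"); save("s3.png",f["image"][140:270,200:400],4)
E
```

```text
clock: 10.6
tcp_pos: [0.588, 0.2471, 0.0763]
orientation: [0.384, 3.118, 0.0]
contact_force: [-0.4, -0.1, -0.3]
grip_width: 0.0002
gripper_force: 0.0
clock: 11.8
tcp_pos: [0.588, 0.2471, 0.0763]
orientation: [-0.384, -3.118, -0.0]
contact_force: [0.6, -0.4, 0.1]
grip_width: 0.0005
gripper_force: 0.0
clock: 12.8
tcp_pos: [0.588, 0.2471, 0.0763]
orientation: [0.384, 3.118, 0.0]
contact_force: [-0.3, -0.6, -0.0]
grip_width: 0.0001
gripper_force: 0.0
```

View pics/s3.png

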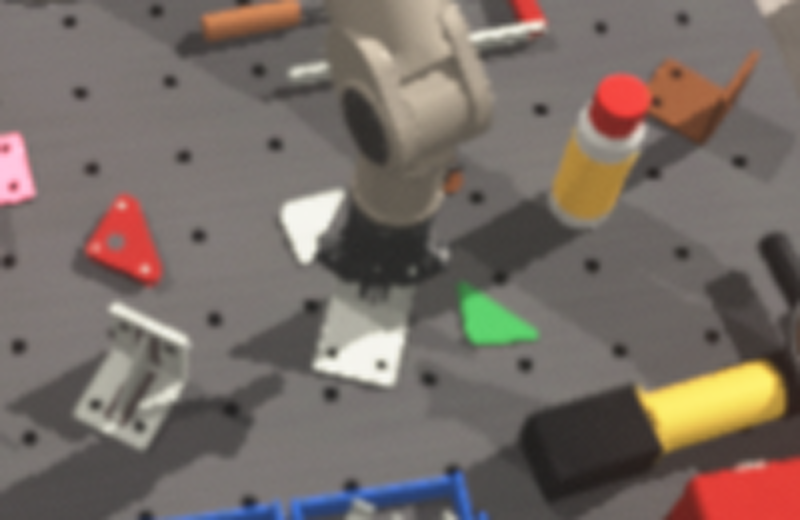

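The bracket's far edge is still at (315,370)–(395,385), so it has not moved. The fingertip, at about (375,290), is in its inside corner, and there is no contact force. It has held there for over 2 s, so I'll hand in.

```bash
python3 -c "
from bench import r
print(r.hand_in())"
```

```text
the job is handed in; nothing more can be done
None
```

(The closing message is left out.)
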